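# Make up the solenoid kit tray

## Task

The front row of the blue kit tray should hold three orange wound coils, but one of its bays holds a solder reel by mistake: move the reel into the back-row bay directly behind it and put the spare coil from the bench into the bay it left. Then fill the two back-row bays that are still empty: the dark solenoid body upright in the left one of the two, and the yellow tape roll lying flat in the right one. Set everything down in the middle of its bay, flat on the tray floor, and leave the two coils already in the tray and the other things on the bench (screwdrivers, half shells) where they are. Front means nearer the robot, left and right are as the robot sees them.

Things in the scene. Friction and masses are not known exactly. Their poses are not given: they have to be found in the camera images.
- tray: blue kit tray fixed to the bench, turned up to 7 degrees; 2 rows of 3 open bays. Origin: centre of its underside; x points to the back row, y left, z up. Bay centres: front row x = -43, back row x = +43 mm; left, middle, right y = +86, 0, -86 mm. Bays 82 x 82 mm inside, floor at z = 4 mm, all walls 4 mm thick with tops at z = 10 mm. Back bays are empty at the start.
- solder_reel: grey solder reel, black round flanges of diameter 57 mm, 40 mm high, upright in one of the three front bays of the tray; its thin wire end (up to 53 mm high, beyond one side) is not solid; 0.28 kg. Origin: on its underside, but 9 mm off the reel's axis (which is at y = +9 mm): see point reel_axis.
- reel_axis (a point): centre of the underside of the solder reel, on the reel's axis; turns with the reel
- spare_coil: orange wound coil, upright: white bobbin with square flanges 38 x 38 mm (z 0 to 22), above it a round hank of orange wire, diameter 39 mm, z 22 to 48 mm; a loose wire end up to 53 mm; 0.1 kg. Origin: centre of its underside, z up, x and y square to the flanges. This is the spare: the only coil standing on the bench in front of the tray.
- tray_coil_a: orange wound coil, upright: white bobbin with square flanges 38 x 38 mm (z 0 to 22), above it a round hank of orange wire, diameter 39 mm, z 22 to 48 mm; a loose wire end up to 53 mm; 0.1 kg. Origin: centre of its underside, z up, x and y square to the flanges. It stands rightly in one of the front bays of the tray; leave it.
- tray_coil_b: orange wound coil, upright: white bobbin with square flanges 38 x 38 mm (z 0 to 22), above it a round hank of orange wire, diameter 39 mm, z 22 to 48 mm; a loose wire end up to 53 mm; 0.1 kg. Origin: centre of its underside, z up, x and y square to the flanges. It stands rightly in one of the front bays of the tray; leave it.
- solenoid_body: dark brown solenoid body standing upright on the bench in front of the tray: round foot of diameter 70 mm, z 0 to 30, and above it a tube of diameter 38 mm up to z = 99 mm (tube axis up to 5 mm off the foot's axis, towards its own -y); 103 mm tall, 0.42 kg. Grasp the tube. Origin: centre of the underside of the foot, z up.
- tape_roll: roll of yellow tape lying flat on the bench in front of the tray, outer diameter 64 mm, 18 mm high, 0.07 kg; grasp it across the outside (the middle is solid to the touch). Origin: centre of its underside, z up.
- half_shell: bystander, loose: pressed aluminium half shell, 46 x 36 x 13 mm, lying on the bench in front of the tray among the stock. Origin: centre of its underside.
- screwdriver: bystander, loose: screwdriver with orange handle, 174 mm long along its y (handle to +y), 25 mm thick, lying to the right of the tray. Origin: middle of its length, at bench height.
Things that resemble listed ones, but are neither listed nor needed, are in the scene too. Of the things that look like the solder_reel, the smaller one is meant. There is more than one size of the tape_roll; the job needs the larger.

How it is judged:
By the outcome, as a careful person would: the job done as asked, in the order asked, and still so for the second after the job is handed in, with the robot touching nothing.
It also fails if it takes over 107 s, if anything falls off the work surface, if the arm or the gripper's body presses on something with over 40 N, if the wrist force passes 120 N, or if a joint passes its speed limit or range.

## Robot

A 6-joint arm with a two-finger parallel gripper is mounted at the origin on a cart in front of the work surface, level with it; the furniture and walls round the work are solid. World frame = base frame: x ahead of the robot, y to its left, z up, the work surface at z = 0. Lengths are in m, angles in rad, forces in N, time in s.
With the tool pointing down it reaches from about 0.375 to 0.825 m from the base axis. Payload 5.5 kg.
Tool frame: the origin (TCP) lies at the very end of the fingers, on their centre line; the grasp point (between the pads) lies 19 mm behind it; z points along the fingers, y is the direction in which the jaws open and shut (so a half turn about z gives the same grasp; the last joint's range is limited). The gripper opens to 85 mm and grips with 20 to 120 N. Pads are 22 mm wide; open, the fingers measure 114 mm over their backs; the gripper's body (76 mm by 85 mm) begins 54 mm behind the grasp point. The pads swing forward as they close: fully open they stand 13 mm farther back than shut.
Start: joints at [0, 0.314, -0.047, 1.21, 0, 1.571], TCP at [0.6, -0, 0.231] pointing down, gripper open.
Joint ranges: [-2.67, 2.67], [-0.69, 1.73], [-1.03, 1.25], [-2.08, 2.16], [-1.42, 1.45], [-3.14, 3.14]. Speed limits (rad/s): [2.39, 2.39, 3.01, 3.14, 3.14, 3.14].

## Interface

Orientations are given as a unit quaternion [x, y, z, w].
In Python, from station import manip gives the robot as it stands. Calls block until the motion is done:
- manip.move_pose(position, orientation): joint-space move of the TCP to a pose.
- manip.move_l(position, frame=None, max_speed=0.15): straight line of the TCP; frame=None keeps the orientation; max_speed is the mean speed in m/s.
- manip.move_j(angles): joint-space move.
- manip.gripper_to(opening, grip_force=None): finger opening in m; grip_force is the grip in N (None keeps the last); returns when the fingers have stopped.
- manip.hold(seconds).
- manip.inverse_kinematics(position, orientation): joint angles nearest the present ones, or None.
- manip.observe(): the state.
- manip.capture(name): name is "scene" or "side" or "wrist"; returns the picture (400x640x3 uint8, red, green, blue); there is no depth.
- manip.get_calibration(name): a dict with "camera_matrix" (3x3 intrinsics, pixels), "k1" (the pictures are not rectified: a ray, as slopes to the right and down, at radius r is drawn at 1 + k1 r^2 times it, then the intrinsics apply), "R" (3x3) and "t" (3): a world point X has camera coordinates R X + t; the wrist camera has in their place "hand_eye" (4x4, takes a point from camera to tool coordinates, whose origin is the TCP and whose axes are the flange's). Camera axes: x right, y down, z forward; pixel columns grow to the right and rows downward; lengths in m; the calibration is good to about 2 mm. A picture is of the moment at which its call begins: read the wrist's pose just before it. get_calibration takes no time and is no camera call.
A pose or a line that the arm cannot do raises manip.PlanningError and nothing moves.
- manip.sign_off(): hands the job in, once; it reports no verdict.
The state is a dict: "time": time; "joint_pos": joint angles; "joint_vel": joint speeds; "effort": joint torques, N m; "eef_pos": TCP position; "ee_rot": TCP orientation; "force": force on the tool from outside, world axes, zero at the start; "ft_torque": the same for the moment, N m; "width": finger opening in m.
Only numpy, scipy, OpenCV 4.12 (cv2) and the standard library are available. Lean on these libraries where they do the work, as an engineer would, in place of code of your own. Each camera call takes 0.05 s, during which the arm holds its last target.

## Working session

There is one attempt and no reset: what is moved stays moved. The work goes in short steps, each a Python script; the robot and the scene stay as the last script left them, time stands still between calls to the robot, and variables do not carry over. Pictures are saved under pics/ and viewed, and the job is handed in when it is done.

```bash
mkdir -p pics; ls; python3 - <<'E'
from station import manip
import cv2,numpy as np
for n in ("scene","side","wrist"):
    c=manip.get_calibration(n); print(n,{k:np.round(np.array(v),4).tolist() for k,v in c.items()})
    cv2.imwrite(f"pics/{n}0.png",manip.capture(n)[:,:,::-1])
print(manip.observe())
E
```

```text
pics
scene {'camera_matrix': [[415.0656, 0.0, 321.672], [0.0, 415.0656, 198.7124], [0.0, 0.0, 1.0]], 'k1': -0.0199, 'R': [[0.4363, -0.8996, -0.0199], [-0.6143, -0.2816, -0.7371], [0.6574, 0.3339, -0.6755]], 't': [-0.2962, 0.3154, 0.6352]}
side {'camera_matrix': [[454.9632, 0.0, 314.6141], [0.0, 454.9632, 196.0946], [0.0, 0.0, 1.0]], 'k1': 0.0094, 'R': [[0.9535, -0.301, 0.0129], [-0.1651, -0.5578, -0.8134], [0.252, 0.7735, -0.5816]], 't': [-0.5336, 0.0805, 1.0613]}
wrist {'camera_matrix': [[276.9608, 0.0, 318.9006], [0.0, 276.9608, 201.3816], [0.0, 0.0, 1.0]], 'k1': -0.0176, 'hand_eye': [[0.0001, -0.9543, -0.299, 0.0765], [1.0, 0.0001, -0.0002, -0.0006], [0.0003, -0.299, 0.9543, -0.142], [0.0, 0.0, 0.0, 1.0]]}
{'time': 0.15, 'joint_pos': array([-1.08256463e-05,  3.14084355e-01, -4.78187679e-02,  1.21018623e+00,
       -6.26480163e-05,  1.57082277e+00]), 'joint_vel': array([-0.00090113, -0.0012872 ,  0.00247431, -0.00012489,  0.00082507,
        0.00073568]), 'effort': array([-1.47968080e-04, -5.40045226e+01,  3.40059292e+01,  1.33731824e-02,
        2.28346818e-05,  3.50972789e-05]), 'eef_pos': array([ 5.99577192e-01, -2.72210392e-05,  2.30633594e-01]), 'ee_rot': array([ 7.07119795e-01,  7.07093471e-01, -4.79305671e-04, -4.34999703e-04]), 'force': array([-0.91623271, -0.20294859,  0.15122242]), 'ft_torque': array([0.01103365, 0.03309915, 0.00251038]), 'width': 0.08540778873693156}
```

View pics/scene0.png

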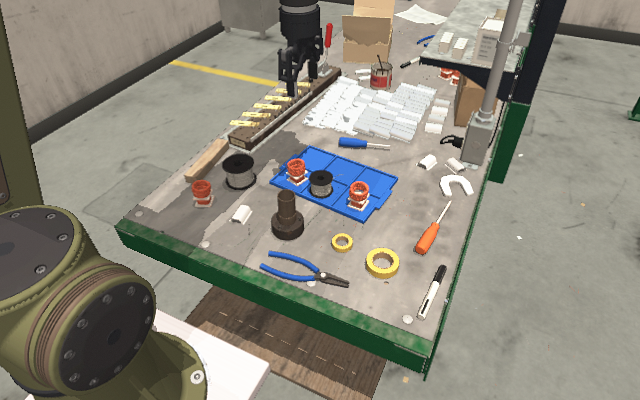

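View pics/side0.png

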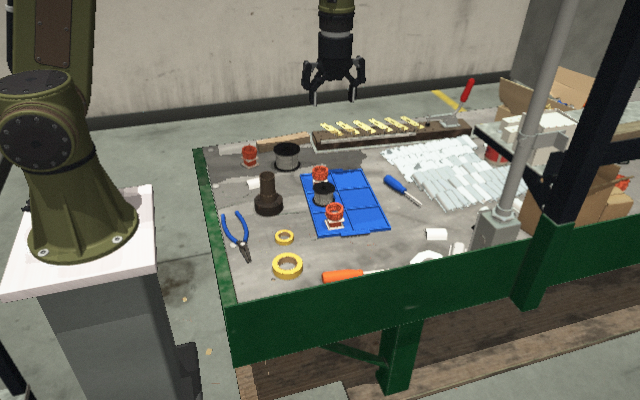

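View pics/wrist0.png

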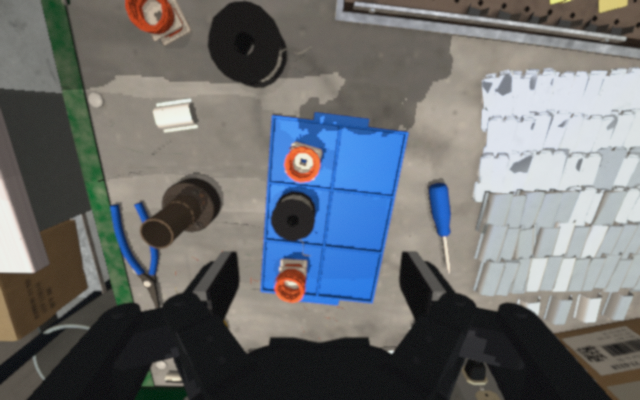

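The scene and side views show the reel at the front-middle of the tray, with coils to its left and right. The spare coil is far left on the bench, next to the big decoy reel. The solenoid is in front of the tray, and the large tape is front-right at about (382,262) in the scene view. I'll write helpers and get rough positions.

```bash
cat > h.py <<'E'
import numpy as np, cv2, json
from scipy.spatial.transform import Rotation as Rn
from station import manip
def cam(name, pose=None):
    c=manip.get_calibration(name); K=np.array(c["camera_matrix"]); d=np.array([c["k1"],0,0,0.])
    if name=="wrist":
        T=np.eye(4);T[:3,:3]=Rn.from_quat(pose[1]).as_matrix();T[:3,3]=pose[0]
        W=np.linalg.inv(T@np.array(c["hand_eye"])); R,t=W[:3,:3],W[:3,3]
    else: R,t=np.array(c["R"]),np.array(c["t"])
    return K,d,R,t
def rays(cm,uv):
    K,d,R,t=cm
    p=cv2.undistortPoints(np.array(uv,float).reshape(-1,1,2),K,d).reshape(-1,2)
    v=np.c_[p,np.ones(len(p))]@R   # R^T applied
    return -R.T@t, v/np.linalg.norm(v,axis=1,keepdims=True)
def onplane(cm,uv,z):
    c,v=rays(cm,uv); return c+v*((z-c[2])/v[:,2])[:,None]
def tri(obs):
    A=np.zeros((3,3));b=np.zeros(3);L=[]
    for cm,uv in obs:
        c,v=rays(cm,[uv]);v=v[0];M=np.eye(3)-np.outer(v,v);A+=M;b+=M@c;L.append((c,M))
    X=np.linalg.solve(A,b); return X,[np.linalg.norm(M@(X-c)) for c,M in L]
def proj(cm,X):
    K,d,R,t=cm
    return cv2.projectPoints(np.array(X,float).reshape(-1,3),cv2.Rodrigues(R)[0],t,K,d)[0].reshape(-1,2)
def snap(name,tag):
    o=manip.observe(); pose=(np.array(o["eef_pos"]),np.array(o["ee_rot"]))
    im=manip.capture(name); cv2.imwrite(f"pics/{tag}.png",im[:,:,::-1])
    json.dump([pose[0].tolist(),pose[1].tolist()],open(f"pics/{tag}.json","w")); return im[:,:,::-1].copy(),cam(name,pose)
def load(tag,name):
    p=json.load(open(f"pics/{tag}.json")); return cv2.imread(f"pics/{tag}.png"),cam(name,(np.array(p[0]),np.array(p[1])))
def down(yaw):
    """tool z down, jaw axis (tool y) at angle yaw from world x"""
    y=np.array([np.cos(yaw),np.sin(yaw),0]);z=np.array([0,0,-1.]);x=np.cross(y,z)
    return Rn.from_matrix(np.c_[x,y,z]).as_quat()
E
python3 - <<'E'
from h import *
cm=cam("wrist",(np.array([.5996,0,.2306]),np.array([ .70711980,  .70709347, -4.793e-4, -4.35e-4])))
json.dump([[.5996,0,.2306],[ .70711980,  .70709347, -4.793e-4, -4.35e-4]],open("pics/wrist0.json","w"))
for n,uv,z in [("spare",(150,14),.048),("shell",(176,114),.013),("sol tube top",(157,231),.1),("coilL",(302,162),.052),("reel",(293,219),.044),("coilR",(292,287),.052),("bigreel",(245,44),.06),
 ("trayFL",(272,115),.01),("trayBL",(407,130),.01),("trayBR",(374,302),.01),("trayFR",(262,291),.01)]:
    print(n,onplane(cm,[uv],z)[0].round(3))
s=cam("scene");
for n,uv,z in [("tape",(382,261),.018),("small",(342,242),.01),("driver",(435,230),.0),("pliers",(300,265),0),("marker",(432,292),0)]:print(n,onplane(s,[uv],z)[0].round(3))
print(down(0))
E
```

```text
spare [0.425 0.176 0.048]
shell [0.42  0.078 0.013]
sol tube top [ 0.425 -0.042  0.1  ]
coilL [0.579 0.024 0.052]
reel [ 0.566 -0.05   0.044]
coilR [ 0.562 -0.145  0.052]
bigreel [0.524 0.145 0.06 ]
trayFL [0.54  0.076 0.01 ]
trayBL [0.711 0.058 0.01 ]
trayBR [ 0.684 -0.201  0.01 ]
trayFR [ 0.511 -0.181  0.01 ]
tape [ 0.413 -0.26   0.018]
small [ 0.432 -0.167  0.01 ]
driver [ 0.555 -0.33   0.   ]
pliers [ 0.349 -0.112  0.   ]
marker [ 0.397 -0.366  0.   ]
[0.70710678 0.70710678 0.         0.        ]
```

```bash
python3 - <<'E'
from h import *
manip.move_pose([.60,-.14,.235],down(0)); manip.hold(.2)
im,cm=snap("wrist","w1"); print(manip.observe()["time"],manip.observe()["eef_pos"])
big=cv2.resize(im,(800,500),interpolation=cv2.INTER_CUBIC); cv2.imwrite("pics/w1b.png",big)
E
```

```text
1.0167 [ 0.60012357 -0.13889937  0.23500558]
```

View pics/w1b.png

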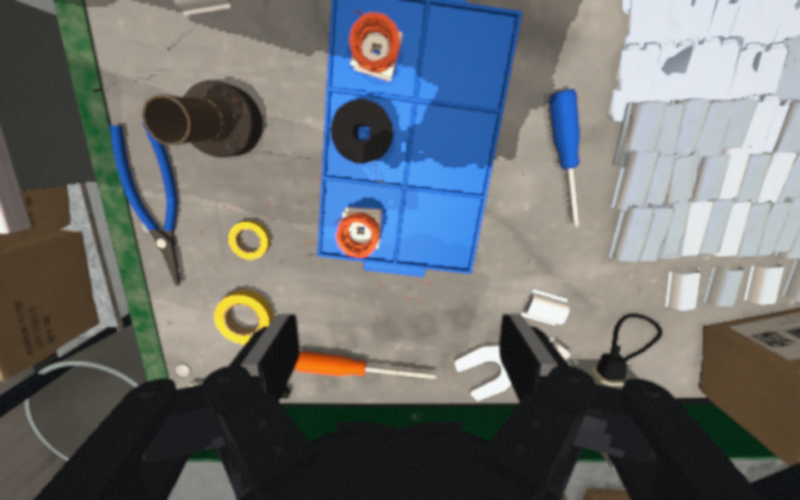

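```bash
cat > tray.py <<'E'
from h import *
from scipy.optimize import least_squares
def traypts(tag):
    im,cm=load(tag,"wrist"); hsv=cv2.cvtColor(im,cv2.COLOR_BGR2HSV)
    m=cv2.inRange(hsv,(100,120,60),(125,255,255))
    cs,_=cv2.findContours(m,cv2.RETR_EXTERNAL,cv2.CHAIN_APPROX_NONE)
    c=max(cs,key=cv2.contourArea).reshape(-1,2)
    c=c[(c[:,1]>3)&(c[:,0]>3)]
    return onplane(cm,c,.01)[:,:2]
def res(p,P,a0=None):
    c,s=np.cos(p[2]),np.sin(p[2]); q=(P-p[:2])@np.array([[c,-s],[s,c]])
    d=np.c_[np.abs(q[:,0])-.088,np.abs(q[:,1])-.131]
    return q,d
def fit(P):
    p=np.array([.61,-.062,-.1])
    for tol in (.02,.008,.004,.003,.002):
        for _ in range(3):
            q,d=res(p,P)
            kx=(np.abs(d[:,0])<tol)&(np.abs(q[:,1])<.12)
            ky=(np.abs(d[:,1])<tol)&(np.abs(q[:,0])<.08)
            f=lambda p:(lambda d:np.r_[d[kx,0],d[ky,1]])(res(p,P)[1])
            p=least_squares(f,p,loss="soft_l1",f_scale=.001).x
    r=f(p); q=res(p,P)[0]
    ks=[(kx&(q[:,0]>0),0),(kx&(q[:,0]<0),0),(ky&(q[:,1]>0),1),(ky&(q[:,1]<0),1)]
    print("tray",p.round(4),np.degrees(p[2]).round(2),"rms",r.std().round(5),[(int(k.sum()),round(float(res(p,P)[1][k,i].mean()*1000),2)) for k,i in ks])
    return p
E
python3 - <<'E'
from tray import *
A=traypts("wrist0");B=traypts("w1")
fit(A);fit(B);p=fit(np.r_[A,B])
im,cm=load("w1","wrist")
c,s=np.cos(p[2]),np.sin(p[2]);R=np.array([[c,-s],[s,c]])
for x in(-.088,-.002,.002,.088):
  a=proj(cm,[[*(R@[x,-.131]+p[:2]),.01],[*(R@[x,.131]+p[:2]),.01]]).round().astype(int);cv2.line(im,tuple(a[0].tolist()),tuple(a[1].tolist()),(0,255,255))
for y in(-.131,-.043,.043,.131):
  a=proj(cm,[[*(R@[-.088,y]+p[:2]),.01],[*(R@[.088,y]+p[:2]),.01]]).round().astype(int);cv2.line(im,tuple(a[0].tolist()),tuple(a[1].tolist()),(0,255,255))
cv2.imwrite("pics/w1o.png",cv2.resize(im[:260,220:460],(720,780)[::1])[:600])
E
```

```text
tray [ 0.6118 -0.0643 -0.1177] -6.75 rms 0.00061 [(8, -2.41), (162, -0.06), (72, 0.02), (4, 0.26)]
tray [ 0.6093 -0.0616 -0.1239] -7.1 rms 0.00086 [(195, -0.44), (74, -2.03), (0, nan), (64, 0.01)]
tray [ 0.611  -0.0633 -0.1188] -6.81 rms 0.00071 [(211, -2.06), (337, -0.77), (91, -1.01), (81, -1.31)]tray.py:25: RuntimeWarning: Mean of empty slice.
  print("tray",p.round(4),np.degrees(p[2]).round(2),"rms",r.std().round(5),[(int(k.sum()),round(float(res(p,P)[1][k,i].mean()*1000),2)) for k,i in ks])
  ret = ret.dtype.type(ret / rcount)
```

View pics/w1o.png

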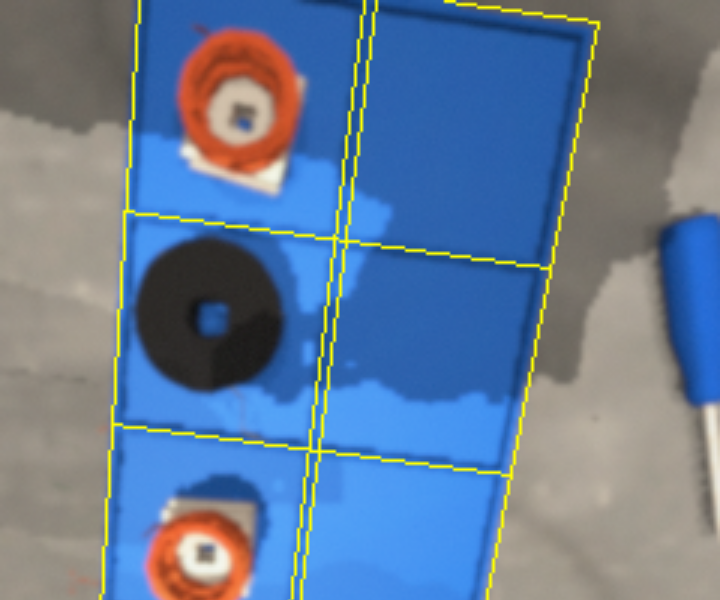

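```bash
cat >> tray.py <<'E'
def fit2(P,tag=""):
    p=np.array([.6105,-.0628,-.119,-.0015])
    def d_(p): q,d=res(p[:3],P); return q,d-p[3]
    for tol in (.005,.004,.003,.002):
        for _ in range(4):
            q,d=d_(p)
            kx=(np.abs(d[:,0])<tol)&(np.abs(q[:,1])<.12)
            ky=(np.abs(d[:,1])<tol)&(np.abs(q[:,0])<.082)
            f=lambda p:(lambda d:np.r_[d[kx,0],d[ky,1]])(d_(p)[1])
            p=least_squares(f,p,loss="soft_l1",f_scale=.001).x
    q,d=d_(p)
    ks=[(kx&(q[:,0]>0),0),(kx&(q[:,0]<0),0),(ky&(q[:,1]>0),1),(ky&(q[:,1]<0),1)]
    print(tag,p.round(4),np.degrees(p[2]).round(2),"rms",f(p).std().round(5),[(int(k.sum()),round(float(d[k,i].mean()*1000),2)) for k,i in ks if k.sum()])
    return p
E
python3 - <<'E'
from tray import *
A=traypts("wrist0");B=traypts("w1")
fit2(A,"w0");fit2(B,"w1");fit2(np.r_[A,B],"both")
# scene & side
for n in("scene","side"):
    im=cv2.imread(f"pics/{n}0.png");hsv=cv2.cvtColor(im,cv2.COLOR_BGR2HSV)
    m=cv2.inRange(hsv,(100,120,60),(125,255,255))
    cs,_=cv2.findContours(m,cv2.RETR_EXTERNAL,cv2.CHAIN_APPROX_NONE)
    c=max(cs,key=cv2.contourArea).reshape(-1,2); 
    fit2(onplane(cam(n),c,.010)[:,:2],n)
E
```

```text
w0 [ 0.6104 -0.0625 -0.1194 -0.0016] -6.84 rms 0.00046 [(158, -0.02), (163, -0.02), (75, 0.05), (43, 0.08)]
w1 [ 0.6102 -0.0634 -0.1188 -0.0016] -6.81 rms 0.0004 [(193, 0.02), (194, 0.02), (33, -0.14), (67, -0.07)]
both [ 0.6103 -0.0629 -0.1192 -0.0015] -6.83 rms 0.00047 [(352, -0.03), (356, -0.03), (108, 0.1), (109, 0.09)]
scene [ 0.6066 -0.0657 -0.1224  0.0012] -7.01 rms 0.00101 [(73, 0.26), (75, 0.24), (19, -1.01), (24, -0.68)]
side [ 0.6114 -0.0626 -0.1195 -0.0007] -6.85 rms 0.00081 [(54, -0.0), (56, -0.01), (21, -0.04)]
```

```bash
python3 - <<'E'
from h import *
for tag,x,y in (("wt",.42,-.337),("ws",.44,-.127),("wc",.44,.095)):
    manip.move_pose([x,y,.2],down(0)); manip.hold(.2)
    im,cm=snap("wrist",tag)
ims=[cv2.imread(f"pics/{t}.png")[:240,100:540] for t in("wt","ws","wc")]
a=cv2.resize(ims[0],(800,436));b=cv2.resize(ims[1],(800,436));c=cv2.resize(ims[2],(800,436))
for n,i in zip("tsc",(a,b,c)):cv2.imwrite(f"pics/b{n}.png",i)
print(manip.observe()["time"])
E
```

```text
4.5583
```

View pics/bt.png

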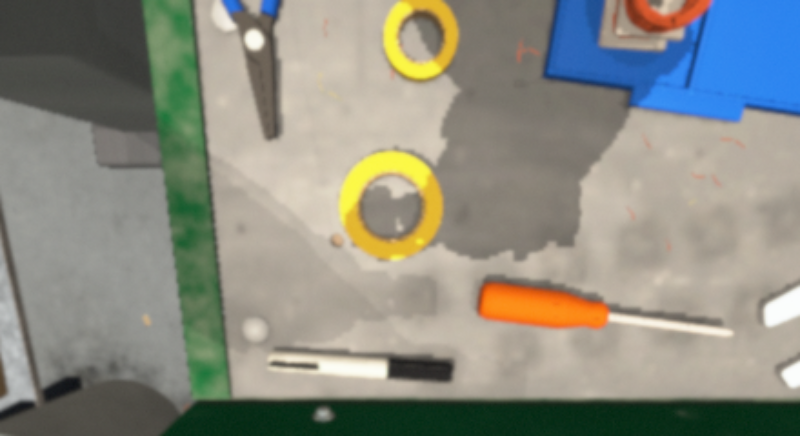

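View pics/bs.png

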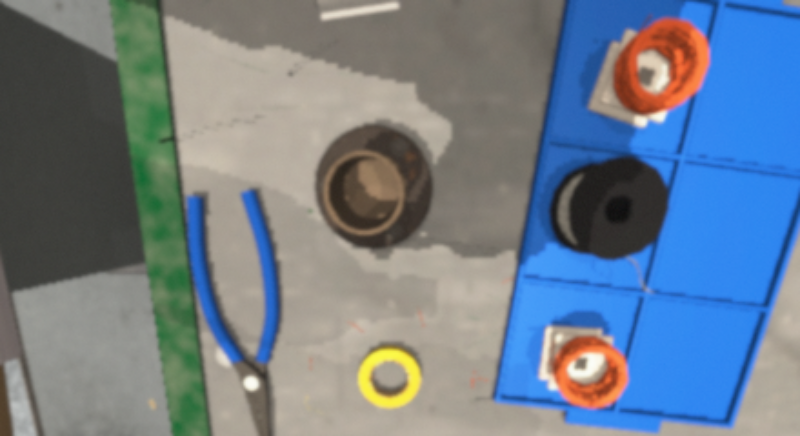

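View pics/bc.png

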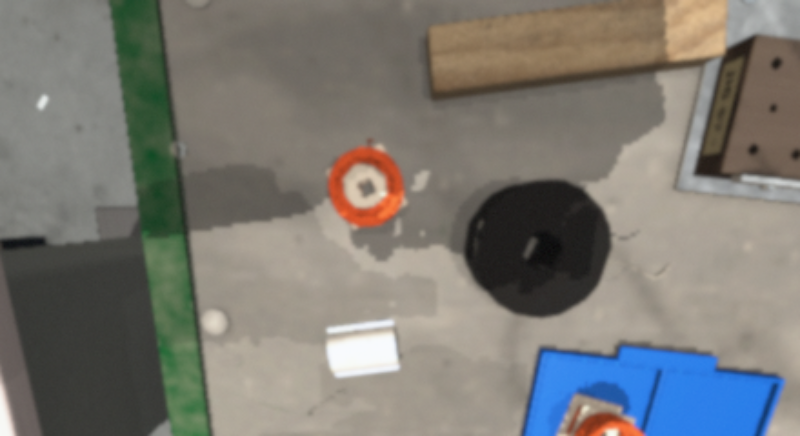

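```bash
cat > meas.py <<'E'
from h import *
def blob(im,lo,hi,near,rad=90,close=5):
    hsv=cv2.cvtColor(im,cv2.COLOR_BGR2HSV); m=cv2.inRange(hsv,lo,hi)
    if close: m=cv2.morphologyEx(m,cv2.MORPH_CLOSE,np.ones((close,close)))
    cs,_=cv2.findContours(m,cv2.RETR_EXTERNAL,cv2.CHAIN_APPROX_NONE)
    best=None
    for c in cs:
        if cv2.contourArea(c)<80: continue
        (x,y),r=cv2.minEnclosingCircle(c)
        d=np.hypot(x-near[0],y-near[1])
        if d<rad and (best is None or d<best[0]): best=(d,c)
    return best[1].reshape(-1,2)
def circ(P):
    A=np.c_[2*P,np.ones(len(P))];s=np.linalg.lstsq(A,(P**2).sum(1),rcond=None)[0]
    return s[:2],np.sqrt(s[2]+s[:2]@s[:2])
def circz(cm,c,z,it=3):
    P=onplane(cm,c,z)[:,:2]
    for _ in range(it):
        o,r=circ(P); e=np.abs(np.linalg.norm(P-o,axis=1)-r); P=P[e<max(.0012,1.8*e.std())]
    return o,r,e.std()
E
python3 - <<'E'
from meas import *
f=lambda n,o:print(n,o[0].round(4),"D",round(2e3*o[1],1),round(o[2]*1e3,2))
Y=((18,110,90),(35,255,255))
im,cm=load("wt","wrist");c=blob(im,*Y,(100+390*.55,205*.55));f("tape wt top",circz(cm,c,.018));f("tape bottom",circz(cm,c,.0))
im,cm=load("w1","wrist");c=blob(im,*Y,(195,255));print(c[:,1].max());f("tape w1",circz(cm,c,.018))
O=((0,140,110),(14,255,255))
im,cm=load("wc","wrist");c=blob(im,*O,(100+366*.55,187*.55),rad=30);f("spare wc z48",circz(cm,c,.048));f("z35",circz(cm,c,.035))
im,cm=load("w1","wrist");c=blob(im,(0,0,0),(179,140,75),(290,104),rad=40,close=0);f("reel w1",circz(cm,c,.044));print(len(c))
im,cm=load("ws","wrist");
g=cv2.cvtColor(im,cv2.COLOR_BGR2HSV);print(g[103-2:103+25:6,265:340:8])
E
```

```text
tape wt top [ 0.4159 -0.2584] D 63.0 0.17
tape bottom [ 0.4157 -0.2584] D 66.5 0.18
275
tape w1 [ 0.4199 -0.2551] D 70.0 0.68
spare wc z48 [0.4218 0.1815] D 40.4 0.23
z35 [0.421 0.182] D 42.1 0.24
reel w1 [ 0.5655 -0.0519] D 53.2 0.24
137
[[[ 16  32 186]
  [ 15  36 129]
  [ 15  95  86]
  [ 15  87  76]
  [ 14  91  90]
  [ 15  93 156]
  [ 16  94 136]
  [ 15  93 121]
  [ 14  63  85]
  [ 18  43  78]]

 [[ 18  31 190]
  [ 14  35 146]
  [ 15  98  81]
  [ 16  92  72]
  [ 16  96  96]
  [ 15  92 149]
  [ 15  94 146]
  [ 15  93 134]
  [ 11  59  82]
  [ 18  39  84]]

 [[ 20  29 173]
  [ 17  33 177]
  [ 15  97 134]
  [ 17  93  52]
  [ 15  95  94]
  [ 16  89  89]
  [ 15  89  80]
  [ 15  90 105]
  [ 15  59  61]
  [ 18  30 111]]

 [[ 20  31 162]
  [ 18  32 185]
  [ 14  78 111]
  [ 14  90  54]
  [ 17  82  62]
  [ 13  88  75]
  [ 14  86  65]
  [ 12  57  58]
  [ 12  63  61]
  [ 16  30 126]]

 [[ 18  28 162]
  [ 21  30 161]
  [ 17  38 135]
  [ 14  88 133]
  [ 13  92  69]
  [ 15  93  90]
  [ 16  81 101]
  [ 14  57  58]
  [ 10  39  78]
  [ 17  30 121]]]
```

```bash
python3 - <<'E'
from meas import *
f=lambda n,o:print(n,o[0].round(4),"D",round(2e3*o[1],1),round(o[2]*1e3,2))
im,cm=load("ws","wrist")
hsv=cv2.cvtColor(im,cv2.COLOR_BGR2HSV);
m=((hsv[:,:,1]>50)|(hsv[:,:,2]<70)).astype(np.uint8)*255
m[:,:245]=0;m[:,360:]=0;m[160:]=0;m[:50]=0
m=cv2.morphologyEx(m,cv2.MORPH_OPEN,np.ones((3,3)))
cs,_=cv2.findContours(m,cv2.RETR_EXTERNAL,cv2.CHAIN_APPROX_NONE);c=max(cs,key=cv2.contourArea).reshape(-1,2)
f("foot z30",circz(cm,c,.03));f("foot z0",circz(cm,c,.0))
o=im.copy();cv2.drawContours(o,[c.reshape(-1,1,2)],-1,(0,255,0),1)
ctr,r,_=circz(cm,c,.03)
crop=im[50:160,250:360]
big=cv2.resize(crop,(550,550),interpolation=cv2.INTER_CUBIC);b2=cv2.resize(o[50:160,250:360],(550,550),interpolation=cv2.INTER_NEAREST)
cv2.imwrite("pics/sol.png",np.hstack([cv2.resize(big,(400,400)),cv2.resize(b2,(400,400))]))
imc,_=load("wc","wrist");i0,_=load("wrist0","wrist")
cv2.imwrite("pics/sp.png",np.hstack([cv2.resize(imc[70:140,265:335],(400,400),interpolation=cv2.INTER_CUBIC),cv2.resize(i0[0:60,115:205],(400,267),interpolation=cv2.INTER_CUBIC) if False else cv2.resize(i0[0:70,115:205],(400,400),interpolation=cv2.INTER_CUBIC)]))
E
```

```text
foot z30 [ 0.4252 -0.0404] D 65.7 0.22
foot z0 [ 0.4238 -0.0393] D 72.0 0.24
```

View pics/sol.png

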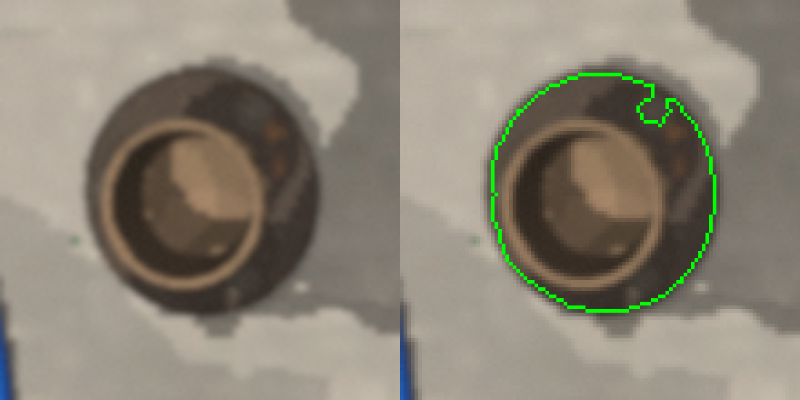

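View pics/sp.png

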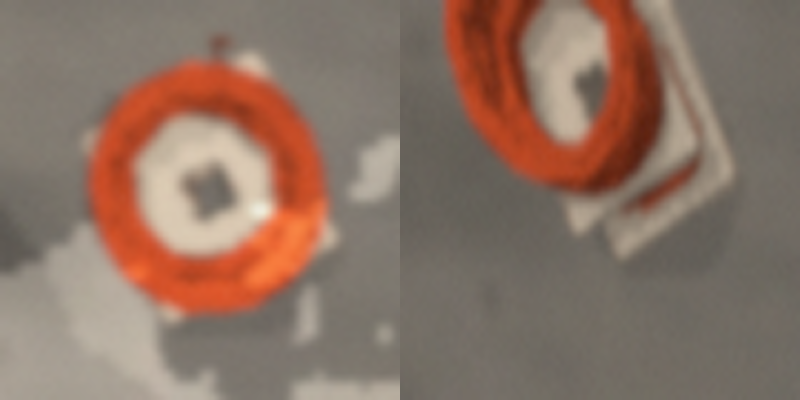

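```bash
python3 - <<'E'
from h import *
_,cm=load("ws","wrist")
P=onplane(cm,[(250+184*.275,50+205*.275),(250+103*.275,106.4),(250+265*.275,106.4),(300.6,50+118*.275),(300.6,50+292*.275)],.099)
print(P.round(4),np.ptp(P,axis=0))
print("foot by extents",onplane(cm,[(250+85*.275,50+190*.275),(250+320*.275,50+190*.275),(250+203*.275,50+67*.275),(250+203*.275,50+316*.275)],.03).round(4))
_,cm=load("wc","wrist")
C=onplane(cm,[(265+x*.175,70+y*.175) for x,y in((95,135),(250,65),(330,235),(170,312))],.022);print(C.round(4),C.mean(0))
for i in range(4): d=C[(i+1)%4]-C[i];print(np.hypot(*d[:2]).round(4),np.degrees(np.arctan2(d[1],d[0])).round(1))
_,cm=load("wrist0","wrist")
C=onplane(cm,[(164.5,45.9),(190.4,30.6),(174.6,0)],.002)
for i in range(2): d=C[(i+1)]-C[i];print(np.hypot(*d[:2]).round(4),np.degrees(np.arctan2(d[1],d[0])).round(1))
s=cam("scene");sd=cam("side")
p=(.5655,-.0519,.044);print(proj(s,[p,(.4156,-.2583,.018),(.4218,.1815,.048)]).round(1),proj(sd,[p,(.4156,-.2583,.018),(.4218,.1815,.048)]).round(1))
a,b=[cv2.resize(cv2.imread(f"pics/{n}0.png")[y:y+75,x:x+100],(400,300),interpolation=cv2.INTER_CUBIC) for n,x,y in(("scene",275,145),("side",280,155))]
cv2.imwrite("pics/reel.png",np.hstack([a,b]))
E
```

```text
[[ 0.4244 -0.045   0.099 ]
 [ 0.4059 -0.045   0.099 ]
 [ 0.4429 -0.0451  0.099 ]
 [ 0.4248 -0.0266  0.099 ]
 [ 0.424  -0.0644  0.099 ]] [0.0370541  0.03782165 0.        ]
foot by extents [[ 0.3912 -0.0389  0.03  ]
 [ 0.4599 -0.0391  0.03  ]
 [ 0.4262 -0.006   0.03  ]
 [ 0.4252 -0.0751  0.03  ]]
[[0.3995 0.1922 0.022 ]
 [0.429  0.2044 0.022 ]
 [0.444  0.174  0.022 ]
 [0.4128 0.1598 0.022 ]] [0.42135485 0.18261153 0.022     ]
0.0319 22.5
0.0339 -63.7
0.0343 -155.4
0.0351 112.3
0.0372 25.6
0.0348 114.4
[[320.1 177.2]
 [381.6 259.9]
 [199.9 185.4]] [[323.3 188.2]
 [286.4 263.4]
 [248.7 150.1]]
```

View pics/reel.png

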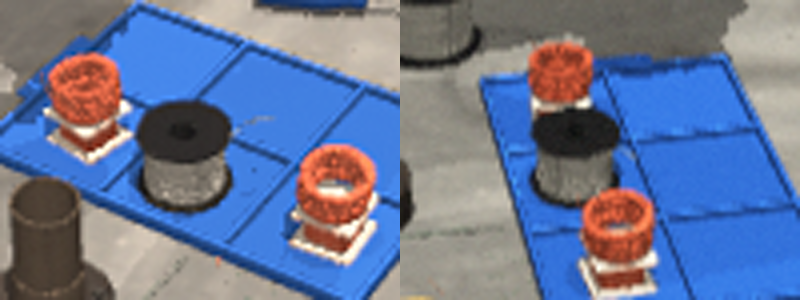

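```bash
cat > pp.py <<'E'
from h import *
def st(tag):
    o=manip.observe();print(tag,"t",round(o["time"],2),"pos",np.round(o["eef_pos"],4),"F",np.round(o["force"],1),"w",round(o["width"],4));return o
def pick(xy,yaw,z,op,force,zh=.2):
    manip.gripper_to(op,force); q=down(yaw)
    manip.move_pose([*xy,zh],q); manip.move_l([*xy,z+.03],max_speed=.2); manip.move_l([*xy,z],max_speed=.06)
    manip.hold(.15); st("down"); manip.gripper_to(0.0 if False else max(op-.06,0),force); manip.hold(.2); st("grip")
    manip.move_l([*xy,zh],max_speed=.15); st("lift")
def carry(xy,yaw,z,zh=.2):
    manip.move_pose([*xy,zh],down(yaw)); manip.hold(.1); manip.move_l([*xy,z+.03],max_speed=.15); manip.move_l([*xy,z],max_speed=.03); manip.hold(.2); st("placed")
def release(xy,op,zh=.2):
    manip.gripper_to(op); manip.hold(.1); st("open"); manip.move_l([*xy,zh],max_speed=.2); st("up")
E
python3 - <<'E'
from pp import *
pick((.5655,-.0519),-.119,.008,.076,45)
im,_=snap("side","a1");im2,_=snap("scene","a1s")
cv2.imwrite("pics/a1c.png",np.hstack([cv2.resize(im[60:260,240:440],(400,400)),cv2.resize(im2[60:260,230:430],(400,400))]))
E
```

```text
down t 7.37 pos [ 0.5659 -0.0519  0.0083] F [ 1.2  0.1 -0.9] w 0.076
grip t 7.88 pos [ 0.5658 -0.0519  0.0086] F [-1.1  0.3  5.5] w 0.056
lift t 9.31 pos [ 0.5648 -0.0518  0.1989] F [ 0.3 -0.2 -2.6] w 0.0559
```

View pics/a1c.png

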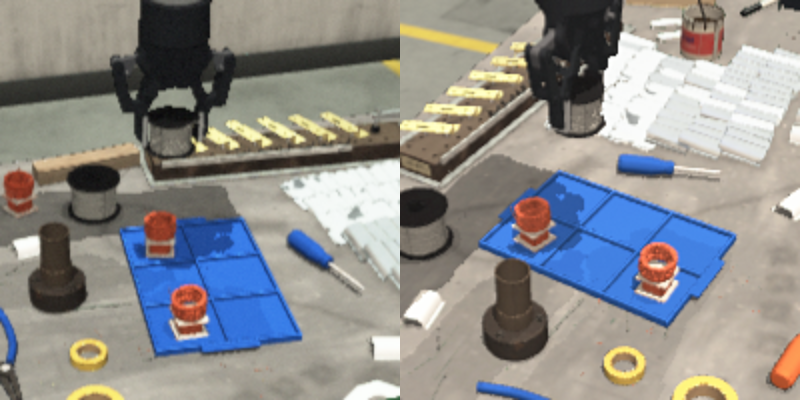

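The reel is held level. Next I place it in the back-middle bay.

```bash
python3 - <<'E'
from pp import *
xy=(.6530,-.0680)
carry(xy,-.119,.0085); release(xy,.072)
manip.move_pose([.63,-.145,.235],down(0)); manip.hold(.2)
snap("wrist","w2");im,_=load("w2","wrist");cv2.imwrite("pics/w2b.png",cv2.resize(im[:300],(800,375)))
print(manip.observe()["time"])
E
cat > chk.py <<'E'
from meas import *
from tray import traypts,fit2
E
python3 - <<'E'
from chk import *
fit2(traypts("w2"),"w2")
im,cm=load("w2","wrist")
u=proj(cm,[(.653,-.068,.044)])[0];print(u)
c=blob(im,(0,0,0),(179,140,75),u,rad=30,close=0)
o,r,e=circz(cm,c,.044);print("reel",o.round(4),r*2,e)
E
```

```text
placed t 12.53 pos [ 0.6533 -0.068   0.0086] F [-0.1  0.6 -1.1] w 0.0563
open t 12.94 pos [ 0.6531 -0.068   0.0086] F [-0.4  0.4 -0.5] w 0.0721
up t 14.05 pos [ 0.6523 -0.0679  0.1987] F [-0.1 -1.  -0.1] w 0.0723
14.7417
w2 [ 0.6104 -0.0633 -0.1191 -0.0015] -6.83 rms 0.0004 [(196, -0.0), (191, -0.0), (66, 0.0)]
[340.27444321 115.46907109]
reel [ 0.6523 -0.0677] 0.053469983568507747 0.00026070719284945304
```

View pics/w2b.png

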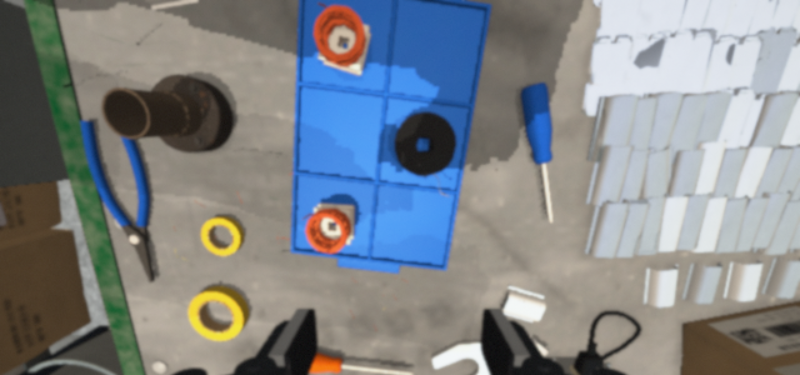

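```bash
python3 - <<'E'
from pp import *
pick((.4216,.182),.436,.012,.062,40)
im,_=snap("side","a2");im2,_=snap("scene","a2s")
cv2.imwrite("pics/a2c.png",np.hstack([cv2.resize(im[60:260,200:400],(400,400)),cv2.resize(im2[60:260,130:330],(400,400))]))
E
```

```text
down t 18.2 pos [0.4219 0.1821 0.0123] F [-0.  -0.2  0.4] w 0.0621
grip t 18.73 pos [0.4219 0.1821 0.0124] F [-0.9 -0.3  6.3] w 0.0384
lift t 20.13 pos [0.421  0.1817 0.1991] F [ 0.2  0.3 -1.3] w 0.0382
```

View pics/a2c.png

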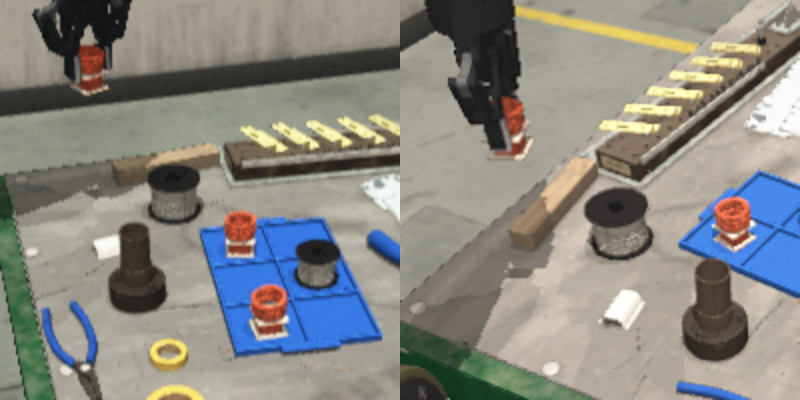

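```bash
python3 - <<'E'
from pp import *
xy=(.5677,-.0578)
carry(xy,-.119,.0163); release(xy,.054)
manip.move_pose([.60,-.145,.235],down(0)); manip.hold(.2)
snap("wrist","w3");im,_=load("w3","wrist");cv2.imwrite("pics/w3b.png",cv2.resize(im[:240,180:500],(800,600),interpolation=cv2.INTER_CUBIC))
print(manip.observe()["time"])
E
python3 - <<'E'
from chk import *
fit2(traypts("w3"),"w3")
im,cm=load("w3","wrist")
u=proj(cm,[(.5677,-.0578,.052)])[0];print(u)
c=blob(im,(0,140,110),(14,255,255),u,rad=30)
o,r,e=circz(cm,c,.052);print("coil",o.round(4),r*2,e)
E
```

```text
placed t 23.94 pos [ 0.5675 -0.0578  0.0165] F [-3.6 -0.   5.4] w 0.0383
open t 24.34 pos [ 0.5679 -0.0578  0.0162] F [ 0.8  0.8 -0.4] w 0.0537
up t 25.41 pos [ 0.5669 -0.0577  0.1988] F [-0.1  0.3 -0.3] w 0.0539
26.1417
w3 [ 0.6102 -0.0633 -0.1193 -0.0015] -6.84 rms 0.0004 [(196, -0.0), (191, -0.0), (68, 0.01)]
[291.60417807 105.86150607]
coil [ 0.5679 -0.058 ] 0.03906229454269945 0.0002200275404560896
```

View pics/w3b.png

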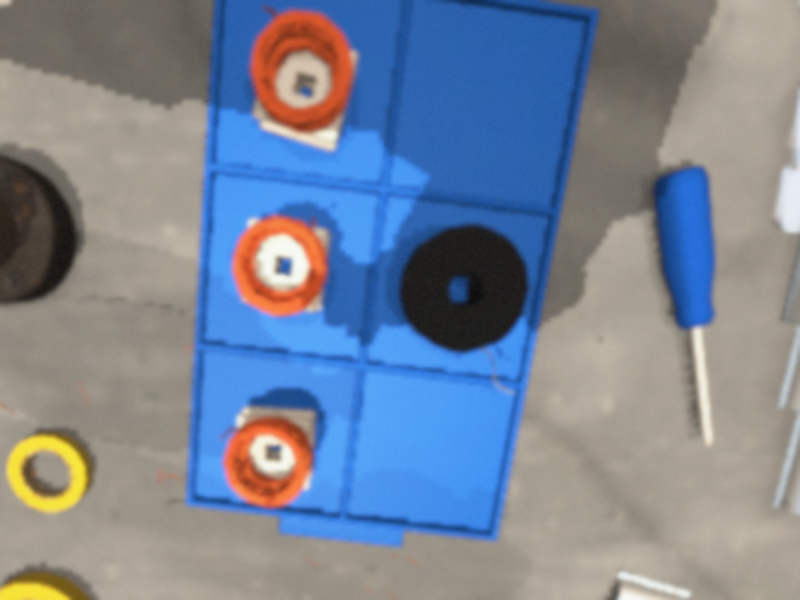

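```bash
python3 - <<'E'
from pp import *
pick((.4244,-.0450),-.119,.046,.062,75)
im,_=snap("side","a3");im2,_=snap("scene","a3s")
cv2.imwrite("pics/a3c.png",np.hstack([cv2.resize(im[60:260,200:400],(400,400)),cv2.resize(im2[60:260,190:390],(400,400))]))
E
```

```text
down t 28.79 pos [ 0.4247 -0.045   0.0463] F [-0.7 -1.1 -0.1] w 0.0622
grip t 29.33 pos [ 0.4248 -0.0451  0.0466] F [-1.4  0.1  4.8] w 0.0366
lift t 30.51 pos [ 0.4236 -0.0449  0.199 ] F [ 0.4  0.8 -6.1] w 0.0367
```

View pics/a3c.png

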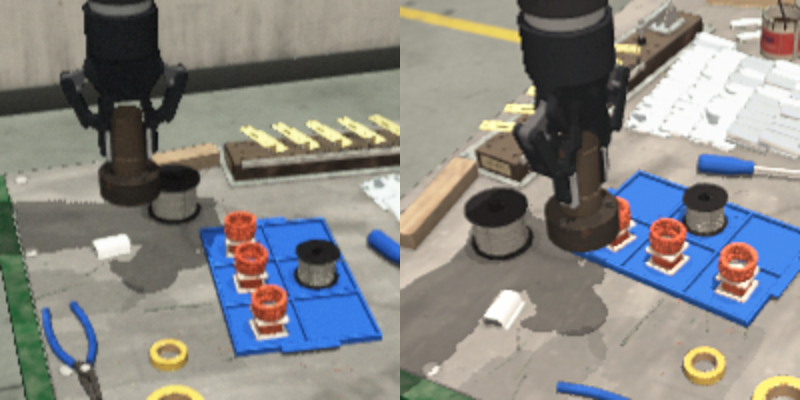

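```bash
python3 - <<'E'
from pp import *
xy=(.6622,.0128)
carry(xy,-.119,.0503); release(xy,.056)
manip.move_pose([.66,-.062,.235],down(0)); manip.hold(.2)
snap("wrist","w4");im,_=load("w4","wrist");cv2.imwrite("pics/w4b.png",cv2.resize(im[:240,180:500],(800,600),interpolation=cv2.INTER_CUBIC))
print(manip.observe()["time"])
E
```

```text
placed t 33.98 pos [0.6621 0.0128 0.0507] F [-5.2 -0.1  4.9] w 0.0368
open t 34.4 pos [0.6626 0.0128 0.0503] F [-0.2 -0.3  0.3] w 0.0559
up t 35.3 pos [0.6615 0.0128 0.1987] F [-0.4  0.  -0.7] w 0.0562
35.975
```

View pics/w4b.png

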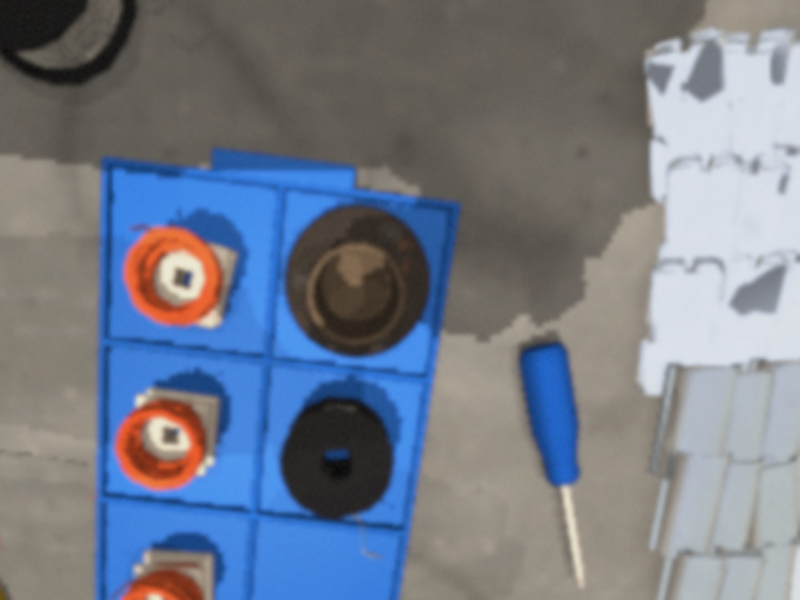

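```bash
python3 - <<'E'
from chk import *
p=fit2(traypts("w4"),"w4")
im,cm=load("w4","wrist")
hsv=cv2.cvtColor(im,cv2.COLOR_BGR2HSV);m=cv2.inRange(hsv,(0,0,0),(60,255,255));m[:70]=0;m[155:]=0;m[:,:285]=0;m[:,362:]=0
m2=m&cv2.bitwise_not(cv2.inRange(hsv,(90,80,0),(130,255,255)))
m2=cv2.morphologyEx(m2,cv2.MORPH_OPEN,np.ones((5,5)))
cs,_=cv2.findContours(m2,cv2.RETR_EXTERNAL,cv2.CHAIN_APPROX_NONE);c=max(cs,key=cv2.contourArea).reshape(-1,2)
print(cv2.boundingRect(c));o,r,e=circz(cm,c,.034);print("foot fit",o.round(4),2*r,e)
print("foot by extents",onplane(cm,[(323.4,112.2)],.034).round(4))
print("target .6632 .0173")
for P in (o,onplane(cm,[(323.4,112.2)],.034)[0,:2]):
    for pp in ((.6103,-.063,-.119),p):
        cc,s=np.cos(pp[2]),np.sin(pp[2]);print("in tray mm",(np.array([[cc,s],[-s,cc]])@(P-np.array(pp[:2]))*1e3).round(1))
E
```

```text
w4 [ 0.6105 -0.063  -0.1191 -0.0015] -6.82 rms 0.00044 [(172, 0.02), (177, 0.02), (79, -0.04), (42, -0.1)]
(296, 84, 54, 57)
foot fit [0.6622 0.018 ] 0.06324123221995397 0.00017041221969790355
foot by extents [[0.6634 0.0185 0.034 ]]
target .6632 .0173
in tray mm [41.9 86.6]
in tray mm [41.8 86.6]
in tray mm [43.  87.2]
in tray mm [42.8 87.2]
```

```bash
python3 - <<'E'
from pp import *
pick((.4158,-.2584),-.119,.002,.084,35)
im,_=snap("side","a4");im2,_=snap("scene","a4s")
cv2.imwrite("pics/a4c.png",np.hstack([cv2.resize(im[110:310,200:400],(400,400)),cv2.resize(im2[80:280,280:480],(400,400))]))
E
```

```text
down t 39.37 pos [ 0.4161 -0.2586  0.0023] F [-0.5  0.9  0.4] w 0.0841
grip t 39.92 pos [ 0.4161 -0.2586  0.0027] F [-1.7  1.6  5.5] w 0.0621
lift t 41.38 pos [ 0.4152 -0.258   0.1991] F [ 0.3 -0.4 -1.4] w 0.0619
```

View pics/a4c.png

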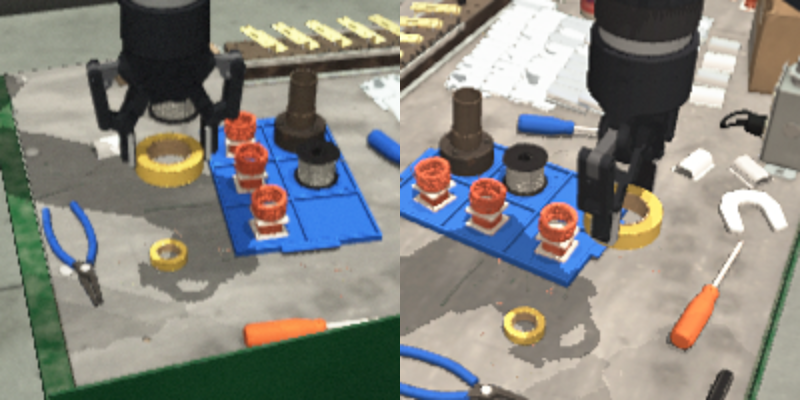

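```bash
python3 - <<'E'
from pp import *
xy=(.6428,-.1535)
carry(xy,-.119,.0066); release(xy,.076)
manip.move_pose([.64,-.23,.235],down(0)); manip.hold(.2)
snap("wrist","w5");im,_=load("w5","wrist");cv2.imwrite("pics/w5b.png",cv2.resize(im[:240,180:500],(800,600),interpolation=cv2.INTER_CUBIC))
manip.move_pose([.60,-.11,.26],down(0)); manip.hold(.2); snap("wrist","w6"); snap("side","s6"); snap("scene","c6")
print(manip.observe()["time"])
E
python3 - <<'E'
from chk import *
p=fit2(traypts("w6"),"w6")
im,cm=load("w5","wrist")
u=proj(cm,[(.6428,-.1535,.022)])[0];c=blob(im,(18,110,90),(35,255,255),u,rad=40)
o,r,e=circz(cm,c,.022);print("tape",o.round(4),2*r,e)
pp=(.6103,-.063,-.119);cc,s=np.cos(pp[2]),np.sin(pp[2]);T=lambda P:(np.array([[cc,s],[-s,cc]])@(P-np.array(pp[:2]))*1e3).round(1)
print("tape in tray",T(o))
im,cm=load("w6","wrist")
for n,X,Z,lo,hi,cl in (("reel",(.653,-.068),.044,(0,0,0),(179,140,75),0),("coil",(.5677,-.0578),.052,(0,140,110),(14,255,255),5)):
    u=proj(cm,[(*X,Z)])[0];c=blob(im,lo,hi,u,rad=40,close=cl);o,r,e=circz(cm,c,Z);print(n,T(o),2*r)
cv2.imwrite("pics/f.png",np.vstack([np.hstack([cv2.resize(cv2.imread("pics/w5b.png"),(400,300)),cv2.resize(im[:300],(400,188),interpolation=cv2.INTER_AREA) if False else cv2.resize(im[0:240,160:480],(400,300))]),np.hstack([cv2.resize(cv2.imread("pics/s6.png")[130:280,220:420],(400,300)),cv2.resize(cv2.imread("pics/c6.png")[120:270,240:440],(400,300))])]))
E
```

```text
placed t 45.16 pos [ 0.6429 -0.1535  0.0068] F [-1.5  0.9  2.2] w 0.0619
open t 45.55 pos [ 0.6429 -0.1535  0.0065] F [ 0.6 -1.3 -0. ] w 0.076
up t 46.67 pos [ 0.6421 -0.1533  0.1987] F [ 0.7  0.3 -0.5] w 0.0758
48.2833
w6 [ 0.6103 -0.0631 -0.1192 -0.0016] -6.83 rms 0.00046 [(174, 0.02), (181, 0.02), (76, -0.04), (59, -0.13)]
tape [ 0.6423 -0.1532] 0.06095575063619923 0.00017318816028874138
tape in tray [ 42.4 -85.7]
reel [41.   1.2] 0.05386749222185194
coil [-42.7   0.3] 0.03914879993356162
```

View pics/f.png

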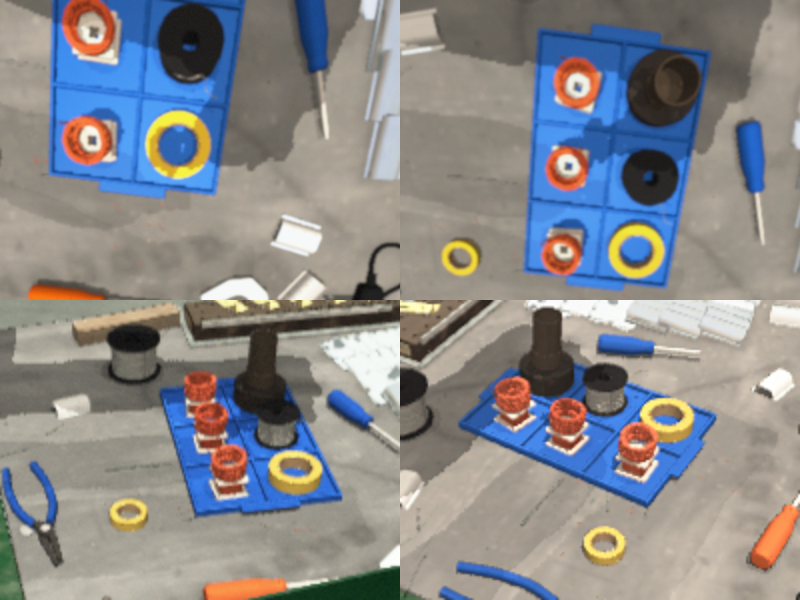

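```bash
python3 - <<'E'
from station import manip
print(manip.sign_off(), manip.observe()["time"])
E
```

```text
the job is handed in; nothing more can be done
the job is handed in; nothing more can be done
```

The job is done and handed in at about 48 s, well under the 107 s limit. I moved the solder reel to the back-middle bay and put the spare coil in the front-middle bay. After that I set the solenoid body upright in the back-left bay and the large tape roll flat in the back-right bay.

My last camera checks, in tray coordinates:

| Item | Measured (mm) | Bay centre (mm) |
|---|---|---|
| Reel | (41–42, about 0–1) | (43, 0) |
| Spare coil | (-42.7, 0.3) | (-43, 0) |
| Solenoid foot | (42–43, 87) | (43, 86) |
| Tape roll | (42.4, -85.7) | (43, -86) |

- **Seating:** everything looks upright or flat in the final pictures. I saw no sign that the two tray coils, the half shells or the screwdrivers had moved, though I did not measure them. The forces I read at each grasp and placing stayed below 10 N.
- **Disagreements:** the scene camera put the tray about 4 mm away from where the wrist and side views put it. I used the wrist camera's value for every pick and placing. One early tape reading was partly hidden by a finger, so I discarded it.

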